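# Put the dresser set back on its matching tray pads

### The arm

A 6-joint arm with a two-finger parallel gripper is mounted at the origin on the work surface. World frame = base frame: x ahead of the robot, y to its left, z up, the work surface at z = 0. Lengths are in mm, angles in rad, forces in N, time in s.
With the tool pointing down it reaches from about 400 to 925 mm from the base axis. Payload 12.5 kg.
Tool frame: the origin (TCP) lies between the finger pads; the fingertips stand 25 mm ahead of it and the grasp point (between the pads) lies 6 mm ahead of it; z points along the fingers, y is the line along which they close (so a half turn about z gives the same grasp; the last joint's range is limited). The gripper opens to 95 mm and grips with 3 to 60 N. Pads are 20 mm wide; open, the fingers measure 119 mm over their backs; the gripper's body (75 mm by 180 mm) begins 59 mm behind the grasp point.
Start: joints at [-1.436, 0.491, 1.559, -0, 1.092, -0.106], TCP at [149.072, -606.977, 239.661] pointing down, gripper open.
Joint ranges: [-3.1, 3.1], [-0.84, 2.19], [0.05, 2.79], [-1.13, 4.28], [0.06, 2.93], [-2.69, 2.69]. Speed limits (rad/s): [2.22, 2.22, 2.79, 3.14, 3.14, 3.14].

### API

Orientations are given as [roll, pitch, yaw] about the fixed x, y, z axes, in that order (R = Rz(yaw) Ry(pitch) Rx(roll)).
In Python, from cell import state, read_camera, job_done, cut_out gives the robot as it stands. The module is installed in compiled form; this text tells all that it offers.
- The arm moves only by the tool jog_arm, never from a script. Its argument "motion" is a list of rows, each a list of 2 entries, a list of its own where there are three numbers: the shift along the tool's x, y, z in mm, then the turn about the tool's z in rad. A call has 1 to 5 rows; each row is the pose to reach, as a shift and turn from the pose commanded when the call began, along the tool's axes at that moment; what a row does not reach only later rows make up. A row lasts 1/10 s, in which the tool goes at most 50 mm and 8.59 degrees, less where a joint would pass 70% of its speed; a pose out of reach is approached as far as the arm can. A call with a gripper value outside its range is refused whole. "grip" is the closure, from 0 (fully open) to 1 (shut), set as the call begins (left out, the last holds). The fingers move at their own pace and stop on an object; the grip force is fixed at half the most. Time passes only in rows, so rows that repeat a pose let the fingers close. It gives the time, the measured TCP pose, the force, the opening and the grip force at its end, in the units of the state.
- state(): the state, without advancing time (a new reading comes with each control period).
- read_camera(name): name is "scene" or "top"; returns a dict with "img" (420x560x3 uint8, blue, green, red), "vertical_fov" (degrees; the focal length in pixels is half the picture's height over the tangent of half this angle, whatever the lens; pixels are square), "cx", "cy" (the principal point, pixels), "k1" (the pictures are not rectified: a ray, as slopes to the right and down, at radius r is drawn at 1 + k1 r^2 times it, then the intrinsics apply), "extrinsics" (4x4, takes a point from camera to world coordinates). Camera axes: x right, y up, looking along -z (the intrinsics and any distortion apply to the point x, -y, -z); pixel columns grow to the right and rows downward; lengths in mm; the calibration is good to about 2 mm. A picture is of the moment at which its call begins. There is no depth.
- job_done(): hands the job in; it is judged then, once.
Trained networks look in a picture, given as the dict that the camera call returned (one of the last four; its "shot" number tells which), for a name from the list of things; names that differ only in an ending like _2 or _b are one class to them, and where a whole thing is asked for, a point or a joint stands for the part that bears it (a point fixed in the world has none). Each returns a list of dicts, best first, with "p" (0 to 1); they miss things now and then, are a little off and sometimes report something else, mostly with a low value. They report only what shows in the picture. A call takes as long as a camera call. They do not tell look-alikes from the thing itself.
- cut_out(name, picture): "region" (420x560 bool, what is visible of it) and "box" ([left, top, right, bottom] in pixels, round what is visible of it).
The state is a dict: "t": time; "joints": joint angles; "qvel": joint speeds; "tau": joint torques, N m; "eef_pos": TCP position; "tcp_rot": TCP orientation; "ft_force": force on the tool from outside, world axes, zero at the start; "moment": the same for the moment, N m; "opening": opening from 0.0 (shut) to 1.0 (fully open); "grip_force": force on a finger pad.
Only numpy, scipy, OpenCV 4.12 (cv2) and the standard library are available. Lean on these libraries where they do the work, as an engineer would, in place of code of your own. Each camera call takes 0.05 s, during which the arm holds its last target. There are 200 camera calls.

### The job

The dresser has been dusted: stand the pyramid bottle, the oblong flask, the ring cone and the roll-on vial back on the steel tray, each upright and centred on the pad that matches the shape and size of its own foot, the sides of the bottle and the flask lined up with the sides of their pads. Set them down gently rather than letting them drop, let go of everything, and leave the watch winder box and the white dish where they stand.

Things in the scene. Friction and masses are not known exactly. Their poses are not given: they have to be found in the camera images.
- pyramid_bottle: Frosted pyramid bottle with a square steel cap, standing loose and upright. Square foot 54 x 54 mm, four sides sloping in to about 24 mm at 58 mm height; above that the cap, a 26 x 26 mm square block from 58 to 92 mm height, its faces parallel to the foot's sides: the place to grip. Overall 92 mm, 0.2 kg. Origin: centre of the foot's underside; x and y parallel to the sides of the foot, z up
- flask: Flat oblong amber glass scent flask with a black cap, standing loose and upright. Body 60 mm (its x) by 28 mm (its y), straight sided, 62 mm high; cap 30 x 20 mm from 62 to 84 mm height. Grip the body across its 28 mm. 0.18 kg. Origin: centre of the underside, z up
- ring_cone: Ring holder cone in sky blue ceramic, standing loose and upright. Round foot 60 mm across and 8 mm high, from which a slim cone rises, 36 mm across at 9 mm height, 24 mm at 55 mm, 16 mm at 85 mm; overall 90 mm, 0.18 kg. Can be gripped anywhere on the cone at about mid height. Origin: centre of the underside, z up (along its axis); its yaw does not matter
- vial: Glass roll-on vial with a steel cap, standing loose and upright: a plain cylinder 26 mm across, 78 mm high (cap from 52 mm up, same diameter), 0.07 kg. Origin: centre of the underside, z up (along its axis); its yaw does not matter
- square_pad: Square pad, 76 x 76 mm, x and y parallel to its sides. The pads are 3 mm thick, fixed, and all the same plain black rubber; they lie on the 4 mm floor of a fixed matte steel tray, 260 x 260 mm, whose rim stands 14 mm above the dresser top. Pad centres are about 105 mm or more apart. Origin: centre of the pad's underside (4 mm above the dresser top, so its upper face is at 7 mm); z up
- oblong_pad: Oblong pad, 84 mm (its x) by 50 mm (its y), 3 mm thick, on the same tray. Origin: centre of its underside, 4 mm above the dresser top; z up
- large_round_pad: Large round pad, 80 mm across, 3 mm thick, on the same tray. Origin: centre of its underside, 4 mm above the dresser top; z up
- small_round_pad: Small round pad, 46 mm across, 3 mm thick, on the same tray. Origin: centre of its underside, 4 mm above the dresser top; z up
- winder: Black plastic watch winder box with a clear front door (closed), a bystander standing loose on the dresser: 120 mm (its x) by 130 mm (its y) by 140 mm high, 0.9 kg. Origin: centre of its underside; the door faces its -x, z up
- dish: Small empty white ceramic dish, a bystander standing loose on the dresser: 90 mm across the rim, 22 mm high. Origin: centre of its underside, z up
There are look-alikes about, which are no part of the job. What is shaped like the ring_cone but red is not meant. What is shaped like the large_round_pad but red is not meant.

How it is judged (in metres and radians):
At the end, for the whole second after the job is handed in: Each thing on its own pad (bottle square, flask oblong, cone large round, vial small round): centre within 12 mm, on the pad within 5 mm in height, upright within 0.1 rad, at rest, released; bottle and flask sides within 0.25 rad of the pad's; winder and dish within 15 mm of their start (horizontal distance between pyramid_bottle and square_pad below 0.012 m and z of pyramid_bottle in the frame of square_pad between -0.002 and 0.008 m and angle between each of pyramid_bottle, flask, ring_cone, vial's own z axis and vertical below 0.1 rad and linear speed of each of pyramid_bottle, flask, ring_cone, vial below 0.02 m/s and angular speed of each of pyramid_bottle, flask, ring_cone, vial below 0.3 rad/s and contact force between each of pyramid_bottle, flask, ring_cone, vial and the fingers below 0.05 N and horizontal distance between flask and oblong_pad below 0.012 m and z of flask in the frame of oblong_pad between -0.002 and 0.008 m and horizontal distance between ring_cone and large_round_pad below 0.012 m and z of ring_cone in the frame of large_round_pad between -0.002 and 0.008 m and horizontal distance between vial and small_round_pad below 0.012 m and z of vial in the frame of small_round_pad between -0.002 and 0.008 m and (angle between the x axis of pyramid_bottle and the x axis of square_pad, either way round below 0.25 rad or angle between the x axis of pyramid_bottle and the y axis of square_pad, either way round below 0.25 rad) and angle between the x axis of flask and the x axis of oblong_pad, either way round below 0.25 rad and distance of each of winder, dish from where it was at the start of the episode below 0.015 m); the robot touches nothing.
It fails at once if one of the four things is dropped or thrown: faster than 0.5 m/s while the fingers do not touch it (a fall of about 13 mm) ((linear speed of pyramid_bottle above 0.5 m/s and contact force between pyramid_bottle and the fingers below 0.05 N) or (linear speed of flask above 0.5 m/s and contact force between flask and the fingers below 0.05 N) or (linear speed of ring_cone above 0.5 m/s and contact force between ring_cone and the fingers below 0.05 N) or (linear speed of vial above 0.5 m/s and contact force between vial and the fingers below 0.05 N)).
It fails at once if the watch winder box or the dish is shifted by more than 15 mm (distance of any of winder, dish from where it was at the start of the episode above 0.015 m).
It also fails if it takes over 99 s, if anything falls off the work surface, if the arm or the gripper's body presses on something with over 40 N, if the wrist force passes 120 N, or if a joint passes its speed limit or range.

## Working session

There is one attempt and no reset: what is moved stays moved. The work goes in short steps, Python scripts to look and compute and a tool call to move; the robot and the scene stay as the last step left them, time stands still between calls to the robot, and variables do not carry over. Pictures are saved under pics/ and viewed, at most 14 in all, crops included, and the job is handed in when it is done.

Besides the shell and the picture viewer there is one more tool, called after ">>>" by a JSON object that holds its "op" and its "data", one argument or row to a line. jog_arm: Moves the arm, as the interface text tells. Its arguments: {"type":"object","properties":{"motion":{"type":"array"},"grip":{"type":"number"}},"required":["motion"]}

```bash
mkdir -p pics; cat > h.py <<'E'
import numpy as np, cv2, pickle
from cell import state, read_camera, job_done, cut_out
def cam(n):
    d=read_camera(n); return d
def K(d):
    h,w=d['img'].shape[:2]; f=h/2/np.tan(np.radians(d['vertical_fov'])/2)
    return f
def ray(d,uv):
    f=K(d); p=np.atleast_2d(np.array(uv,float))
    xd=(p-[d['cx'],d['cy']])/f; x=xd.copy()
    for _ in range(30): x=xd/(1+d['k1']*(x**2).sum(1,keepdims=True))
    E=np.array(d['extrinsics']); v=np.c_[x[:,0],-x[:,1],-np.ones(len(x))]@E[:3,:3].T
    return E[:3,3],v
def toz(d,uv,z):
    o,v=ray(d,uv); return (o+v*((z-o[2])/v[:,2])[:,None])[:,:2]
def proj(d,P):
    E=np.array(d['extrinsics']); c=(np.atleast_2d(P)-E[:3,3])@E[:3,:3]
    x=np.c_[c[:,0],-c[:,1]]/-c[:,2:]; x=x*(1+d['k1']*(x**2).sum(1,keepdims=True))
    return x*K(d)+[d['cx'],d['cy']]
E
python3 - <<'E'
from h import *
for n in('top','scene'):
    d=cam(n); cv2.imwrite(f'pics/{n}0.png',d['img']); pickle.dump(d,open(n+'0.pkl','wb'))
    print(n,d['vertical_fov'],d['cx'],d['cy'],d['k1'],np.round(d['extrinsics'],3).tolist())
    for o in 'pyramid_bottle flask ring_cone vial square_pad oblong_pad large_round_pad small_round_pad winder dish'.split():
        for r in cut_out(o,d):
            m=r['region']; ys,xs=np.nonzero(m); print(o,round(r['p'],2),np.round(r['box']).tolist(),m.sum(),[round(xs.mean(),1),round(ys.mean(),1)],d['img'][m].mean(0).round())
print(state())
E
```

```text
top 43.43074634648509 272.83003146653175 216.24095211212932 0.018540065548134744 [[-0.029, 0.995, -0.099, 484.394], [-0.999, -0.03, -0.01, -30.061], [-0.013, 0.099, 0.995, 1535.565], [0.0, 0.0, 0.0, 1.0]]
pyramid_bottle 0.59 [288.0, 271.0, 315.0, 290.0] 365 [np.float64(299.6), np.float64(279.9)] [154. 158. 165.]
pyramid_bottle 0.58 [173.0, 209.0, 198.0, 237.0] 587 [np.float64(184.6), np.float64(221.7)] [56. 57. 56.]
flask 0.77 [344.0, 223.0, 356.0, 245.0] 278 [np.float64(350.2), np.float64(230.9)] [ 45.  68. 118.]
ring_cone 0.66 [286.0, 268.0, 312.0, 288.0] 332 [np.float64(299.3), np.float64(280.4)] [159. 163. 167.]
ring_cone 0.54 [324.0, 191.0, 345.0, 212.0] 329 [np.float64(334.1), np.float64(200.9)] [ 46.  48. 180.]
ring_cone 0.45 [343.0, 271.0, 353.0, 278.0] 92 [np.float64(347.7), np.float64(274.9)] [173. 177. 193.]
vial 0.56 [343.0, 271.0, 351.0, 279.0] 74 [np.float64(347.3), np.float64(274.6)] [175. 178. 191.]
square_pad 0.92 [200.0, 252.0, 237.0, 283.0] 661 [np.float64(217.4), np.float64(266.5)] [51. 53. 52.]
oblong_pad 0.6 [166.0, 244.0, 191.0, 277.0] 458 [np.float64(178.7), n
[... 2393 characters left out ...]
236. 245.]
{'t': 1.1, 'joints': array([-1.43557799e+00,  4.90880101e-01,  1.55889444e+00,  2.07052186e-06,
        1.09170134e+00, -1.05616434e-01]), 'qvel': array([-1.12858935e-04, -3.39957409e-06, -3.72950749e-04,  3.65401858e-04,
       -4.43226688e-04,  2.74739725e-04]), 'tau': array([ 2.52135342e-04, -6.12478352e+01, -2.58431232e+01,  6.92865020e-02,
        4.46898735e-02,  1.82582414e-05]), 'eef_pos': array([ 149.08565848, -606.97548783,  239.67523011]), 'tcp_rot': array([3.14147633e+00, 1.04834902e-05, 2.40833819e-01]), 'ft_force': array([-0.83935181, -0.17393867,  0.2344366 ]), 'moment': array([-0.00572189,  0.00027807,  0.03712428]), 'grip_force': 0.0, 'opening': 1.002682453973444}
```

```bash
python3 - <<'E'
import cv2
a=cv2.imread('pics/top0.png')[150:330,100:480]; cv2.imwrite('pics/top0c.png',cv2.resize(a,(798,378),interpolation=cv2.INTER_CUBIC))
a=cv2.imread('pics/scene0.png')[110:310,140:400]; cv2.imwrite('pics/sc0c.png',cv2.resize(a,(780,600),interpolation=cv2.INTER_CUBIC))
E
```

```text
(no output)
```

View pics/top0c.png

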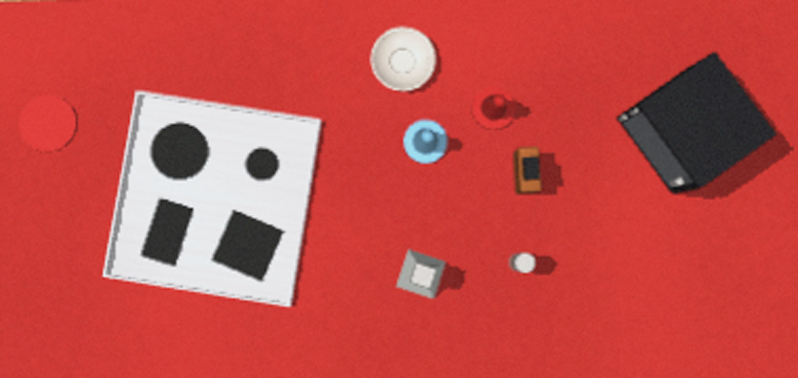

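View pics/sc0c.png

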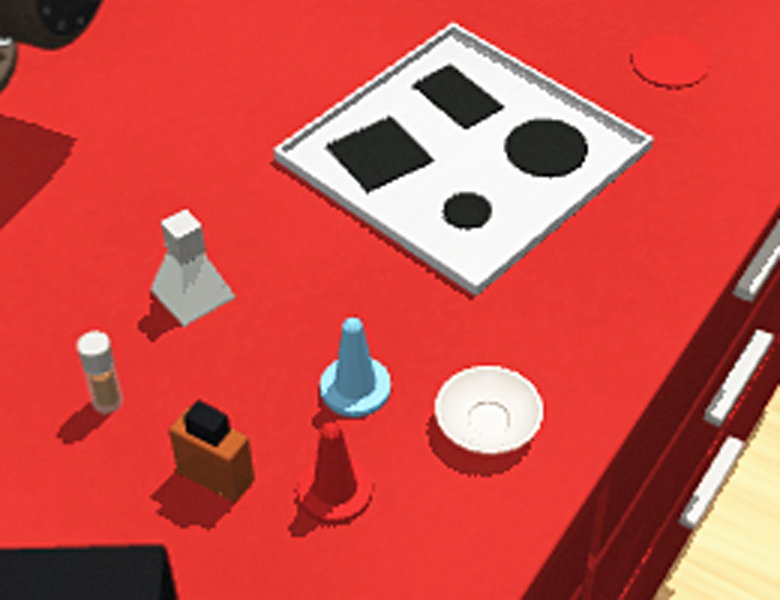

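```bash
cat > fit.py <<'E'
from h import *
from scipy.optimize import minimize
def box(a,b,z): return [[sx*a/2,sy*b/2,z] for sx in(-1,1) for sy in(-1,1)]
def circ(r,z): return [[r*np.cos(t),r*np.sin(t),z] for t in np.linspace(0,2*np.pi,24,endpoint=False)]
M={'pyramid_bottle':[box(54,54,0)+box(24,24,58),box(26,26,58)+box(26,26,92)],
'flask':[box(60,28,0)+box(60,28,62),box(30,20,62)+box(30,20,84)],
'ring_cone':[circ(30,0)+circ(30,8),circ(18,9)+circ(12,55),circ(12,55)+circ(8,85)+circ(6,90)],
'vial':[circ(13,0)+circ(13,78)],
'square_pad':[box(76,76,7)],'oblong_pad':[box(84,50,7)],'large_round_pad':[circ(40,7)],'small_round_pad':[circ(23,7)]}
S=4
def mask(d,pad):
    b,g,r=[d['img'][...,i].astype(float) for i in range(3)]
    return ((r<110)&(g>.7*r)) if pad else (g>.38*r)&~((r>200)&(g>200)&False)
def render(d,parts,p,z0=0):
    c,s=np.cos(p[2]),np.sin(p[2]); m=np.zeros((420*S,560*S),np.uint8)
    for q in parts:
        P=np.array(q)@np.array([[c,s,0],[-s,c,0],[0,0,1]])+[p[0],p[1],z0]
        u=(proj(d,P)+.5)*S-.5
        h=cv2.convexHull(u.astype(np.float32)); cv2.fillConvexPoly(m,np.round(h*16).astype(np.int32),1,shift=4)
    return m
def fit(name,ds,guess,yaws,z0=0,win=70):
    pad='pad' in name; ms=[]
    for d in ds:
        c=proj(d,[[guess[0],guess[1],7 if pad else z0+35]])[0]; rr=28
        x0,y0=[int(max(0,v-rr)) for v in c]; sl=(slice(y0,y0+2*rr),slice(x0,x0+2*rr)); sS=tuple(slice(q.start*S,q.stop*S) for q in sl)
        m=mask(d,pad)[sl].astype(np.uint8)
        # keep the component overlapping the guess most
        n,l=cv2.connectedComponents(m); R=cv2.resize(render(d,M[name],[*guess,yaws[0]],z0)[sS],(m.shape[1],m.shape[0]),interpolation=cv2.INTER_AREA)
        k=max(range(1,n),key=lambda i:((l==i)&(R>0)).sum()); m=(l==k).astype(np.uint8)
        ms.append((d,np.kron(m,np.ones((S,S),np.uint8)),sS))
    def cost(p):
        c=0
        for d,m,s in ms:
            R=render(d,M[name],p,z0)[s]; c+=1-(R&m).sum()/max(1,(R|m).sum())
        return c/len(ms)
    best=None
    for y in yaws:
        r=minimize(cost,[*guess,y],method='Nelder-Mead',options=dict(initial_simplex=[[guess[0],guess[1],y],[guess[0]+12,guess[1],y],[guess[0],guess[1]+12,y],[guess[0],guess[1],y+.25]],xatol=.05,fatol=1e-4,maxiter=150))
        if best is None or r.fun<best.fun: best=r
    return best.x,best.fun
E
cat > run0.py <<'E'
from fit import *
t,s=[pickle.load(open(n+'0.pkl','rb')) for n in('top','scene')]
G={'pyramid_bottle':((299,280),40),'flask':((350,232),40),'ring_cone':((303,218),10),'vial':((348,275),70),'square_pad':((217,266.5),7),'oblong_pad':((179,260),7),'large_round_pad':((185,222),7),'small_round_pad':((224,228),7)}
ov=[t['img'].copy(),s['img'].copy()]
for n,(uv,z) in G.items():
    g=toz(t,[uv],z)[0]; rnd=n in('ring_cone','vial') or 'round' in n
    ys=[0] if rnd else np.arange(0,3.1,.5) if n in('flask','oblong_pad') else np.arange(0,1.5,.4)
    x,f=fit(n,[t,s],g,ys); e=[fit(n,[d],x[:2],[x[2]])[0] for d in(t,s)]
    print(n,x.round(2),round(f,3),[q.round(1).tolist() for q in e])
    for o,d in zip(ov,(t,s)):
        R=cv2.resize(render(d,M[n],x),(560,420),interpolation=cv2.INTER_AREA)
        cv2.drawContours(o,cv2.findContours(R,0,1)[0],-1,(0,255,0),1)
a=cv2.resize(ov[0][150:310,150:400],(750,480),interpolation=cv2.INTER_NEAREST); cv2.imwrite('pics/ov.png',a)
print('winder',toz(t,[(431,205)],140),'dish',toz(t,[(291.5,178)],20),'redcone',toz(t,[(334,201)],8))
E
python3 run0.py
```

```text
pyramid_bottle [449.13 -88.75   1.23] 0.071 [[449.1, -88.5, 1.2], [449.4, -89.0, 1.3]]
flask [ 584.83 -236.38    3.11] 0.106 [[585.4, -235.5, 3.2], [584.7, -235.3, 3.0]]
ring_cone [ 6.3155e+02 -1.0082e+02  1.6000e-01] 0.075 [[631.6, -100.8, 0.2], [631.5, -100.8, 0.1]]
vial [ 4.6176e+02 -2.2254e+02  1.6000e-01] 0.09 [[461.8, -222.5, 0.2], [461.1, -222.2, 0.4]]
square_pad [496.11 147.18   1.15] 0.061 [[496.0, 148.4, 1.1], [496.4, 146.7, 1.2]]
oblong_pad [ 5.1770e+02  2.5816e+02 -3.4000e-01] 0.076 [[518.0, 259.3, -0.3], [517.6, 257.0, -0.3]]
large_round_pad [6.2899e+02 2.4012e+02 1.0000e-01] 0.058 [[628.6, 241.3, 0.2], [629.0, 238.8, 0.4]]
small_round_pad [6.0752e+02 1.2575e+02 1.3000e-01] 0.106 [[607.4, 126.9, 0.1], [607.5, 125.4, 0.1]]
winder [[ 640.24870046 -436.33200359]] dish [[745.01392626 -72.67971137]] redcone [[ 675.37034099 -194.562829  ]]
```

View pics/ov.png

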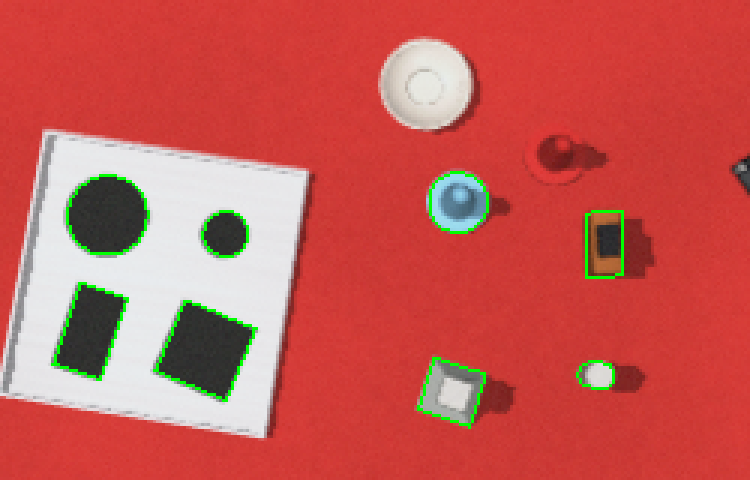

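```bash
cat > g.py <<'E'
import sys; from h import *
def go(x,y,z,psi):
    s=state(); p=s['eef_pos']; w=s['tcp_rot'][2]; d=np.array([x,y,z])-p; c,n=np.cos(w),np.sin(w)
    print('t',round(s['t'],2),'pos',p.round(1),'rot',s['tcp_rot'].round(3),'j6',s['joints'][5].round(2),'F',s['ft_force'].round(1),'op',round(s['opening'],3),'gf',round(s['grip_force'],1))
    print('shift',np.round([c*d[0]+n*d[1],n*d[0]-c*d[1],-d[2]],1),'turn',round(((w-psi+np.pi/2)%np.pi-np.pi/2),3))
if __name__=='__main__': go(*map(float,sys.argv[1:]))
E
python3 g.py 585 -236 200 -0.03
```

```text
t 1.1 pos [ 149.1 -607.   239.7] rot [3.141 0.    0.241] j6 -0.11 F [-0.8 -0.2  0.2] op 1.003 gf 0.0
shift [ 511.8 -256.3   39.7] turn 0.271
```

>>> {"op": "jog_arm", "data": {
  "motion": [
    [[43,-21,0],0.03],
    [[86,-42,0],0.06],
    [[128,-64,0],0.09],
    [[171,-85,0],0.12],
    [[213,-106,0],0.14]
  ]
}}

```text
t: 1.6
eef_pos: [331.9, -451.9, 239.8]
tcp_rot: [3.141, -0.0, 0.099]
ft_force: [0.3, -0.8, -0.7]
opening: 0.997
grip_force: 0.0
```

```bash
python3 g.py 585 -236 200 -0.03
```

```text
t 1.6 pos [ 331.9 -451.9  239.8] rot [ 3.141 -0.     0.099] j6 0.42 F [ 0.3 -0.8 -0.7] op 0.997 gf 0.0
shift [ 273.3 -189.7   39.8] turn 0.129
```

>>> {"op": "jog_arm", "data": {
  "motion": [
    [[40,-28,0],0.03],
    [[80,-56,0],0.06],
    [[120,-84,0],0.09],
    [[160,-112,10],0.12],
    [[200,-140,20],0.129]
  ]
}}

```text
t: 2.1
eef_pos: [517.0, -292.3, 219.8]
tcp_rot: [3.141, -0.001, -0.029]
ft_force: [0.2, -1.0, -1.2]
opening: 0.998
grip_force: 0.0
```

```bash
python3 g.py 585 -236 150 -0.03
```

```text
t 2.1 pos [ 517.  -292.3  219.8] rot [ 3.141e+00 -1.000e-03 -2.900e-02] j6 0.97 F [ 0.2 -1.  -1.2] op 0.998 gf 0.0
shift [ 66.3 -58.3  69.8] turn 0.001
```

>>> {"op": "jog_arm", "data": {
  "motion": [
    [[22,-19,20],0],
    [[44,-38,40],0],
    [[66.3,-58.3,60],0],
    [[66.3,-58.3,90],0],
    [[66.3,-58.3,115],0]
  ]
}}

```text
t: 2.6
eef_pos: [583.9, -236.4, 103.2]
tcp_rot: [-3.142, 0.0, -0.026]
ft_force: [0.4, -0.1, 0.3]
opening: 0.999
grip_force: 0.0
```

```bash
python3 g.py 585 -236 48 -0.03; python3 - <<'E'
from h import *
d=cam('top'); a=d['img'][180:290,290:410]; b=cam('scene')['img'][170:300,140:280]
cv2.imwrite('pics/p1.png',np.hstack([cv2.resize(a,(396,363)),cv2.resize(b,(391,363))]))
E
```

```text
t 2.6 pos [ 583.9 -236.4  103.2] rot [-3.142  0.    -0.026] j6 1.11 F [ 0.4 -0.1  0.3] op 0.999 gf 0.0
shift [ 1.1 -0.5 55.2] turn 0.004
```

View pics/p1.png

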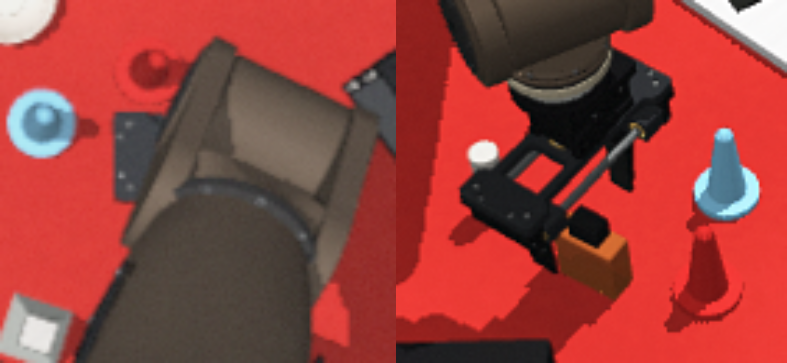

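>>> {"op": "jog_arm", "data": {
  "motion": [
    [[1,-0.5,20],0],
    [[1,-0.5,40],0],
    [[1,-0.5,55],0],
    [[1,-0.5,55],0]
  ]
}}

```text
t: 3.1
eef_pos: [584.0, -236.9, 48.8]
tcp_rot: [-3.141, 0.002, -0.028]
ft_force: [0.4, 0.5, -0.5]
opening: 0.998
grip_force: 0.0
```

>>> {"op": "jog_arm", "data": {
  "motion": [
    [[0,0,0],0],
    [[0,0,0],0],
    [[0,0,0],0],
    [[0,0,0],0],
    [[0,0,0],0]
  ],
  "grip": 1
}}

```text
t: 3.6
eef_pos: [584.6, -237.0, 50.0]
tcp_rot: [3.141, -0.0, -0.028]
ft_force: [0.5, 0.3, 0.4]
opening: 0.633
grip_force: 0.0
```

>>> {"op": "jog_arm", "data": {
  "motion": [
    [[0,0,0],0],
    [[0,0,0],0],
    [[0,0,0],0],
    [[0,0,0],0],
    [[0,0,0],0]
  ]
}}

```text
t: 4.1
eef_pos: [584.5, -236.9, 49.6]
tcp_rot: [3.142, 0.0, -0.028]
ft_force: [0.0, 0.1, -0.8]
opening: 0.296
grip_force: 29.7
```

>>> {"op": "jog_arm", "data": {
  "motion": [
    [[0,0,0],0],
    [[0,0,0],0]
  ]
}}

```text
t: 4.3
eef_pos: [584.5, -236.9, 49.6]
tcp_rot: [3.142, 0.0, -0.028]
ft_force: [1.1, -0.4, 0.2]
opening: 0.295
grip_force: 29.7
```

>>> {"op": "jog_arm", "data": {
  "motion": [
    [[0,0,-15],0],
    [[0,0,-40],0],
    [[0,0,-70],0],
    [[0,0,-100],0],
    [[0,0,-120],0]
  ]
}}

```text
t: 4.8
eef_pos: [584.7, -237.1, 172.8]
tcp_rot: [3.14, -0.002, -0.028]
ft_force: [-0.7, 0.3, -2.7]
opening: 0.29
grip_force: 29.7
```

```bash
python3 g.py 517.7 258.2 169.6 -0.34
```

```text
t 4.8 pos [ 584.7 -237.1  172.8] rot [ 3.14e+00 -2.00e-03 -2.80e-02] j6 1.11 F [-0.7  0.3 -2.7] op 0.29 gf 29.7
shift [ -80.9 -493.3    3.2] turn 0.312
```

>>> {"op": "jog_arm", "data": {
  "motion": [
    [[-3,-20,0],0],
    [[-8,-55,0],0.04],
    [[-15,-95,0],0.08],
    [[-22,-135,0],0.12],
    [[-29,-175,0],0.15]
  ]
}}

```text
t: 5.3
eef_pos: [559.2, -59.0, 169.4]
tcp_rot: [-3.142, 0.001, -0.18]
ft_force: [0.5, -0.3, -2.0]
opening: 0.293
grip_force: 29.7
```

```bash
python3 g.py 517.7 258.2 169.6 -0.34
```

```text
t 5.3 pos [559.2 -59.  169.4] rot [-3.142e+00  1.000e-03 -1.800e-01] j6 1.53 F [ 0.5 -0.3 -2. ] op 0.293 gf 29.7
shift [-9.760e+01 -3.047e+02 -2.000e-01] turn 0.16
```

>>> {"op": "jog_arm", "data": {
  "motion": [
    [[-13,-40,0],0.03],
    [[-26,-80,0],0.06],
    [[-39,-120,0],0.09],
    [[-52,-160,0],0.12],
    [[-65,-203,0],0.16]
  ]
}}

```text
t: 5.8
eef_pos: [531.0, 152.0, 169.5]
tcp_rot: [3.141, 0.001, -0.34]
ft_force: [1.1, -0.1, -3.2]
opening: 0.295
grip_force: 29.7
```

```bash
python3 g.py 517.7 258.2 90 -0.34
```

```text
t 5.8 pos [531.  152.  169.5] rot [ 3.141e+00  1.000e-03 -3.400e-01] j6 2.07 F [ 1.1 -0.1 -3.2] op 0.295 gf 29.7
shift [-47.9 -95.7  79.5] turn 0.0
```

>>> {"op": "jog_arm", "data": {
  "motion": [
    [[-16,-32,0],0],
    [[-32,-64,0],0],
    [[-43,-86,20],0],
    [[-48,-95.5,50],0],
    [[-48,-95.5,75],0]
  ]
}}

```text
t: 6.3
eef_pos: [517.2, 258.0, 93.4]
tcp_rot: [3.141, 0.001, -0.336]
ft_force: [-0.6, -0.1, -2.1]
opening: 0.296
grip_force: 29.7
```

>>> {"op": "jog_arm", "data": {
  "motion": [
    [[0,0,0],0],
    [[0,0,0],0]
  ]
}}

```text
t: 6.5
eef_pos: [518.4, 256.3, 94.9]
tcp_rot: [3.141, 0.001, -0.338]
ft_force: [-0.9, -0.1, -1.6]
opening: 0.29
grip_force: 29.7
```

```bash
python3 g.py 517.7 258.2 57 -0.34; python3 - <<'E'
from h import *
cv2.imwrite('pics/p2.png',cv2.resize(cam('scene')['img'][80:220,200:400],(800,560)))
E
```

```text
t 6.5 pos [518.4 256.3  94.9] rot [ 3.141e+00  1.000e-03 -3.380e-01] j6 2.25 F [-0.9 -0.1 -1.6] op 0.29 gf 29.7
shift [-1.3 -1.6 37.9] turn 0.002
```

View pics/p2.png

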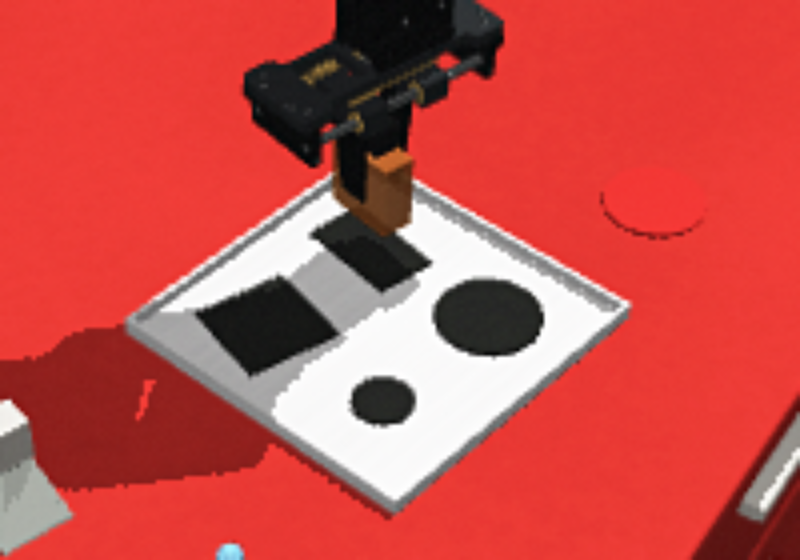

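>>> {"op": "jog_arm", "data": {
  "motion": [
    [[-1,-1.5,12],0],
    [[-1,-1.5,24],0],
    [[-1,-1.5,31],0],
    [[-1,-1.5,35],0],
    [[-1,-1.5,36],0]
  ]
}}

```text
t: 7.05
eef_pos: [518.3, 257.7, 58.0]
tcp_rot: [3.141, 0.001, -0.338]
ft_force: [-0.4, -0.9, -2.5]
opening: 0.294
grip_force: 29.7
```

>>> {"op": "jog_arm", "data": {
  "motion": [
    [[0,0,0],0],
    [[0,0,0],0]
  ]
}}

```text
t: 7.25
eef_pos: [518.6, 257.9, 58.8]
tcp_rot: [-3.141, -0.0, -0.338]
ft_force: [-0.7, 0.4, -1.0]
opening: 0.293
grip_force: 29.7
```

>>> {"op": "jog_arm", "data": {
  "motion": [
    [[-0.5,0,1],0],
    [[-0.5,0,2],0],
    [[-0.5,0,2],0]
  ]
}}

```text
t: 7.55
eef_pos: [517.9, 258.1, 56.6]
tcp_rot: [3.142, -0.0, -0.338]
ft_force: [1.1, -1.0, -1.7]
opening: 0.296
grip_force: 29.7
```

>>> {"op": "jog_arm", "data": {
  "motion": [
    [[0,0,0],0]
  ]
}}

```text
t: 7.65
eef_pos: [517.9, 258.0, 56.6]
tcp_rot: [3.142, -0.0, -0.338]
ft_force: [0.3, 0.0, -2.4]
opening: 0.296
grip_force: 29.7
```

>>> {"op": "jog_arm", "data": {
  "motion": [
    [[0,0,1],0],
    [[0,0,1],0]
  ]
}}

```text
t: 7.85
eef_pos: [518.1, 258.0, 56.5]
tcp_rot: [-3.141, -0.001, -0.338]
ft_force: [-2.6, -2.8, 9.0]
opening: 0.293
grip_force: 29.8
```

>>> {"op": "jog_arm", "data": {
  "motion": [
    [[0,0,0],0],
    [[0,0,0],0],
    [[0,0,0],0],
    [[0,0,0],0],
    [[0,0,0],0]
  ],
  "grip": 0.4
}}

```text
t: 8.35
eef_pos: [517.9, 258.0, 55.5]
tcp_rot: [3.141, 0.0, -0.338]
ft_force: [0.5, -0.3, 0.5]
opening: 0.59
grip_force: 0.0
```

>>> {"op": "jog_arm", "data": {
  "motion": [
    [[0,0,-20],0],
    [[0,0,-50],0],
    [[0,0,-80],0],
    [[0,0,-110],0],
    [[0,0,-120],0]
  ]
}}

```text
t: 8.85
eef_pos: [518.7, 258.4, 178.3]
tcp_rot: [-3.139, -0.003, -0.338]
ft_force: [0.5, 0.1, -0.8]
opening: 0.597
grip_force: 0.0
```

```bash
python3 g.py 631.5 -100.8 170 -0.34
```

```text
t 8.85 pos [518.7 258.4 178.3] rot [-3.139e+00 -3.000e-03 -3.380e-01] j6 2.26 F [ 0.5  0.1 -0.8] op 0.597 gf 0.0
shift [225.6 301.4   8.3] turn 0.002
```

>>> {"op": "jog_arm", "data": {
  "motion": [
    [[29,38,0],0],
    [[58,76,0],0],
    [[87,115,0],0],
    [[116,153,0],0],
    [[145,193,0],0]
  ]
}}

```text
t: 9.35
eef_pos: [590.8, 26.1, 174.7]
tcp_rot: [3.141, 0.001, -0.338]
ft_force: [0.5, 0.9, -0.2]
opening: 0.599
grip_force: 0.0
```

```bash
python3 g.py 631.5 -100.8 120 -0.34
```

```text
t 9.35 pos [590.8  26.1 174.7] rot [ 3.141e+00  1.000e-03 -3.380e-01] j6 1.84 F [ 0.5  0.9 -0.2] op 0.599 gf 0.0
shift [ 80.5 106.2  54.7] turn 0.002
```

>>> {"op": "jog_arm", "data": {
  "motion": [
    [[27,36,10],0],
    [[54,72,20],0],
    [[75,98,30],0],
    [[80.5,106,42],0],
    [[80.5,106,50],0]
  ]
}}

```text
t: 9.85
eef_pos: [630.9, -99.8, 123.6]
tcp_rot: [3.141, 0.002, -0.34]
ft_force: [-0.1, 0.8, -0.0]
opening: 0.597
grip_force: 0.0
```

>>> {"op": "jog_arm", "data": {
  "motion": [
    [[0,0,0],0],
    [[0,0,0],0]
  ]
}}

```text
t: 10.05
eef_pos: [631.2, -97.4, 125.6]
tcp_rot: [3.142, 0.001, -0.337]
ft_force: [0.2, -0.1, -0.1]
opening: 0.601
grip_force: 0.0
```

```bash
python3 g.py 631.5 -100.8 56 -0.34;python3 - <<'E'
from h import *
cv2.imwrite('pics/p3.png',np.hstack([cv2.resize(cam('scene')['img'][160:300,190:330],(400,400)),cv2.resize(cam('top')['img'][200:300,250:350],(400,400))]))
E
```

```text
t 10.05 pos [631.2 -97.4 125.6] rot [ 3.142e+00  1.000e-03 -3.370e-01] j6 1.65 F [ 0.2 -0.1 -0.1] op 0.601 gf 0.0
shift [ 1.4  3.1 69.6] turn 0.003
```

View pics/p3.png

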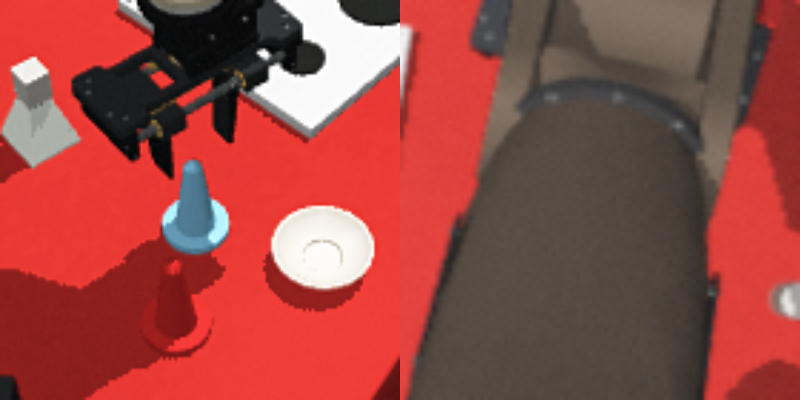

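>>> {"op": "jog_arm", "data": {
  "motion": [
    [[1.4,3,15],0],
    [[1.4,3,35],0],
    [[1.4,3,55],0],
    [[1.4,3,70],0],
    [[1.4,3,70],0]
  ]
}}

```text
t: 10.65
eef_pos: [630.8, -101.8, 53.3]
tcp_rot: [3.141, 0.003, -0.338]
ft_force: [-0.5, -0.1, -0.7]
opening: 0.604
grip_force: 0.0
```

>>> {"op": "jog_arm", "data": {
  "motion": [
    [[0,0,0],0],
    [[0,0,0],0],
    [[0,0,0],0],
    [[0,0,0],0],
    [[0,0,0],0]
  ],
  "grip": 1
}}

```text
t: 11.15
eef_pos: [632.1, -102.2, 56.3]
tcp_rot: [-3.142, -0.001, -0.338]
ft_force: [-1.0, 1.5, 4.1]
opening: 0.298
grip_force: 30.0
```

>>> {"op": "jog_arm", "data": {
  "motion": [
    [[0,0,0],0],
    [[0,0,0],0],
    [[0,0,0],0]
  ]
}}

```text
t: 11.45
eef_pos: [632.0, -102.2, 56.2]
tcp_rot: [-3.142, -0.001, -0.338]
ft_force: [-0.4, 0.4, 6.1]
opening: 0.292
grip_force: 30.1
```

>>> {"op": "jog_arm", "data": {
  "motion": [
    [[0,0,-5],0],
    [[0,0,-25],0],
    [[0,0,-55],0],
    [[0,0,-85],0],
    [[0,0,-105],0]
  ]
}}

```text
t: 11.95
eef_pos: [631.9, -102.2, 162.6]
tcp_rot: [3.142, -0.001, -0.338]
ft_force: [0.3, -0.5, -2.9]
opening: 0.292
grip_force: 29.6
```

```bash
python3 g.py 629 240 161 -0.34;python3 - <<'E'
from h import *
cv2.imwrite('pics/p4.png',cv2.resize(cam('scene')['img'][120:300,170:350],(500,500)))
E
```

```text
t 11.95 pos [ 631.9 -102.2  162.6] rot [ 3.142e+00 -1.000e-03 -3.380e-01] j6 1.65 F [ 0.3 -0.5 -2.9] op 0.292 gf 29.6
shift [-116.3 -321.9    1.6] turn 0.002
```

View pics/p4.png

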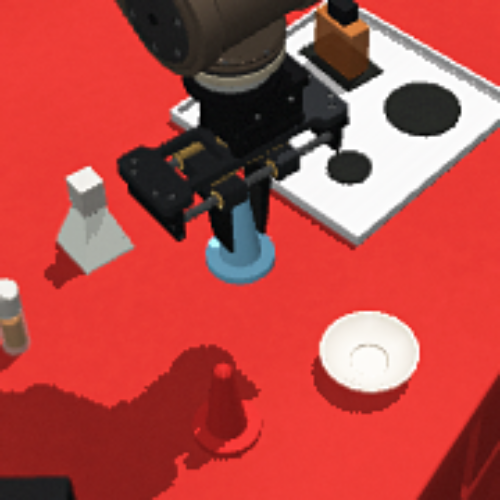

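>>> {"op": "jog_arm", "data": {
  "motion": [
    [[-8,-20,0],0],
    [[-20,-56,0],0],
    [[-34,-95,0],0],
    [[-48,-134,0],0],
    [[-62,-172,0],0]
  ]
}}

```text
t: 12.5
eef_pos: [629.8, 82.2, 159.7]
tcp_rot: [3.141, 0.001, -0.338]
ft_force: [0.5, -0.2, -1.7]
opening: 0.295
grip_force: 29.6
```

>>> {"op": "jog_arm", "data": {
  "motion": [
    [[-14,-38,0],0],
    [[-27,-75,0],0],
    [[-40,-110,0],0],
    [[-49,-135,0],0],
    [[-54,-148,5],0]
  ]
}}

```text
t: 13.0
eef_pos: [628.1, 240.4, 155.0]
tcp_rot: [-3.142, -0.0, -0.336]
ft_force: [0.4, -0.2, -0.7]
opening: 0.293
grip_force: 29.6
```

```bash
python3 g.py 629 240 63 -0.34
```

```text
t 13.0 pos [628.1 240.4 155. ] rot [-3.142 -0.    -0.336] j6 2.17 F [ 0.4 -0.2 -0.7] op 0.293 gf 29.6
shift [ 0.9  0.  92. ] turn 0.004
```

>>> {"op": "jog_arm", "data": {
  "motion": [
    [[1,0,20],0],
    [[1,0,45],0],
    [[1,0,65],0],
    [[1,0,80],0],
    [[1,0,87],0]
  ]
}}

```text
t: 13.5
eef_pos: [628.9, 237.1, 66.6]
tcp_rot: [3.14, 0.002, -0.339]
ft_force: [0.2, -0.9, -1.2]
opening: 0.296
grip_force: 29.6
```

>>> {"op": "jog_arm", "data": {
  "motion": [
    [[0,0,0],0],
    [[0,0,0],0]
  ]
}}

```text
t: 13.7
eef_pos: [629.8, 237.8, 69.2]
tcp_rot: [-3.141, -0.001, -0.338]
ft_force: [0.1, 0.8, -1.0]
opening: 0.292
grip_force: 29.6
```

>>> {"op": "jog_arm", "data": {
  "motion": [
    [[-1,-1,2],0],
    [[-1.5,-1.8,4],0],
    [[-1.5,-1.8,5],0],
    [[-1.5,-1.8,5],0]
  ]
}}

```text
t: 14.1
eef_pos: [628.6, 240.1, 63.6]
tcp_rot: [3.142, -0.0, -0.338]
ft_force: [0.5, 1.1, -2.1]
opening: 0.298
grip_force: 29.6
```

>>> {"op": "jog_arm", "data": {
  "motion": [
    [[0,0,1],0],
    [[0,0,1],0]
  ]
}}

```text
t: 14.3
eef_pos: [628.7, 240.1, 63.3]
tcp_rot: [-3.141, -0.0, -0.338]
ft_force: [-1.7, -0.7, 3.4]
opening: 0.295
grip_force: 30.0
```

Touched; release.

>>> {"op": "jog_arm", "data": {
  "motion": [
    [[0,0,0],0],
    [[0,0,0],0],
    [[0,0,0],0],
    [[0,0,0],0],
    [[0,0,0],0]
  ],
  "grip": 0.4
}}

```text
t: 14.8
eef_pos: [628.7, 240.0, 62.5]
tcp_rot: [3.141, 0.0, -0.338]
ft_force: [0.1, -0.2, -0.2]
opening: 0.591
grip_force: 0.0
```

>>> {"op": "jog_arm", "data": {
  "motion": [
    [[0,0,-15],0],
    [[0,0,-45],0],
    [[0,0,-75],0],
    [[0,0,-105],0],
    [[0,0,-115],0]
  ]
}}

```text
t: 15.3
eef_pos: [629.6, 240.4, 181.9]
tcp_rot: [-3.139, -0.004, -0.338]
ft_force: [0.5, -0.2, 0.0]
opening: 0.598
grip_force: 0.0
```

```bash
python3 g.py 449.1 -88.8 178 -0.34
```

```text
t 15.3 pos [629.6 240.4 181.9] rot [-3.139 -0.004 -0.338] j6 2.18 F [ 0.5 -0.2  0. ] op 0.598 gf 0.0
shift [-61.1 370.4   3.9] turn 0.002
```

>>> {"op": "jog_arm", "data": {
  "motion": [
    [[-6,40,0],0],
    [[-13,80,0],0],
    [[-20,120,0],0],
    [[-27,160,0],0],
    [[-34,200,0],0]
  ]
}}

```text
t: 15.8
eef_pos: [529.0, 61.5, 177.7]
tcp_rot: [3.141, 0.0, -0.338]
ft_force: [0.7, -0.7, 0.4]
opening: 0.601
grip_force: 0.0
```

>>> {"op": "jog_arm", "data": {
  "motion": [
    [[-6,40,0],0],
    [[-12,80,5],0],
    [[-18,118,10],0],
    [[-24,152,20],0],
    [[-27,170,30],0]
  ]
}}

```text
t: 16.3
eef_pos: [447.0, -90.4, 147.6]
tcp_rot: [3.141, -0.0, -0.34]
ft_force: [0.0, -0.0, -0.8]
opening: 0.598
grip_force: 0.0
```

>>> {"op": "jog_arm", "data": {
  "motion": [
    [[0,0,0],0],
    [[0,0,0],0]
  ]
}}

```text
t: 16.5
eef_pos: [448.5, -88.7, 147.8]
tcp_rot: [-3.142, 0.0, -0.339]
ft_force: [0.4, 0.5, -0.4]
opening: 0.602
grip_force: 0.0
```

```bash
python3 g.py 449.1 -88.8 83 -0.34;python3 - <<'E'
from h import *
cv2.imwrite('pics/p5.png',np.hstack([cv2.resize(cam('scene')['img'][110:270,150:310],(400,400)),cv2.resize(cam('top')['img'][210:330,250:370],(400,400))]))
E
```

```text
t 16.5 pos [448.5 -88.7 147.8] rot [-3.142  0.    -0.339] j6 1.57 F [ 0.4  0.5 -0.4] op 0.602 gf 0.0
shift [ 0.6 -0.1 64.8] turn 0.001
```

View pics/p5.png

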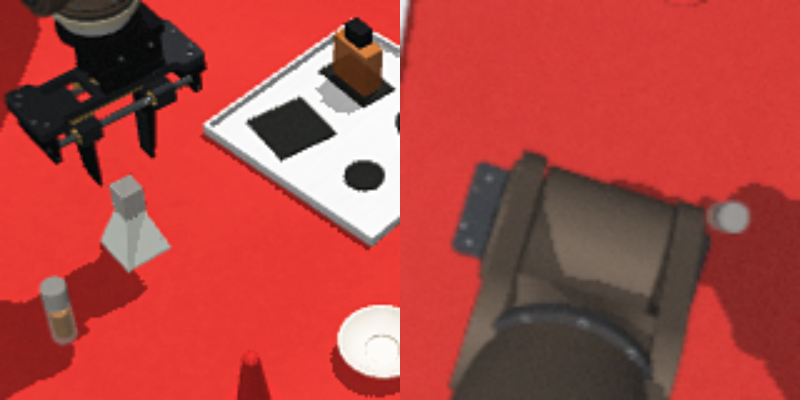

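>>> {"op": "jog_arm", "data": {
  "motion": [
    [[0.5,0,15],0],
    [[0.5,0,35],0],
    [[0.5,0,55],0],
    [[0.5,0,64],0],
    [[0.5,0,64],0]
  ]
}}

```text
t: 17.1
eef_pos: [448.8, -88.2, 83.0]
tcp_rot: [3.142, 0.002, -0.337]
ft_force: [0.5, 0.8, 0.5]
opening: 0.6
grip_force: 0.0
```

>>> {"op": "jog_arm", "data": {
  "motion": [
    [[0,0,0],0],
    [[0,0,0],0],
    [[0,0,0],0],
    [[0,0,0],0],
    [[0,0,0],0]
  ],
  "grip": 1
}}

```text
t: 17.6
eef_pos: [448.9, -88.9, 83.9]
tcp_rot: [3.142, -0.001, -0.338]
ft_force: [0.5, -0.2, 0.2]
opening: 0.275
grip_force: 30.0
```

>>> {"op": "jog_arm", "data": {
  "motion": [
    [[0,0,0],0],
    [[0,0,0],0],
    [[0,0,0],0]
  ]
}}

```text
t: 17.9
eef_pos: [448.9, -88.9, 83.8]
tcp_rot: [3.142, -0.0, -0.338]
ft_force: [-0.8, 0.3, 5.6]
opening: 0.27
grip_force: 30.0
```

>>> {"op": "jog_arm", "data": {
  "motion": [
    [[0,0,-5],0],
    [[0,0,-20],0],
    [[0,0,-40],0],
    [[0,0,-55],0],
    [[0,0,-60],0]
  ]
}}

```text
t: 18.4
eef_pos: [449.1, -89.0, 144.9]
tcp_rot: [3.141, -0.002, -0.338]
ft_force: [-0.7, -0.6, -2.3]
opening: 0.272
grip_force: 30.0
```

```bash
python3 g.py 496.1 147.2 143.8 -0.42
```

```text
t 18.4 pos [449.1 -89.  144.9] rot [ 3.141e+00 -2.000e-03 -3.380e-01] j6 1.57 F [-0.7 -0.6 -2.3] op 0.272 gf 30.0
shift [ -34.  -238.4    1.1] turn 0.082
```

>>> {"op": "jog_arm", "data": {
  "motion": [
    [[-3,-20,0],0.01],
    [[-8,-55,0],0.03],
    [[-14,-95,0],0.05],
    [[-19,-135,0],0.07],
    [[-25,-175,0],0.08]
  ]
}}

```text
t: 18.9
eef_pos: [483.2, 86.0, 143.1]
tcp_rot: [3.141, 0.001, -0.419]
ft_force: [1.0, -0.8, -1.7]
opening: 0.271
grip_force: 30.0
```

```bash
python3 g.py 496.1 147.2 91 -0.42
```

```text
t 18.9 pos [483.2  86.  143.1] rot [ 3.141e+00  1.000e-03 -4.190e-01] j6 2.03 F [ 1.  -0.8 -1.7] op 0.271 gf 30.0
shift [-13.1 -61.2  52.1] turn 0.001
```

>>> {"op": "jog_arm", "data": {
  "motion": [
    [[-7,-30,0],0],
    [[-11,-52,5],0],
    [[-13,-61,20],0],
    [[-13,-61,38],0],
    [[-13,-61,46],0]
  ]
}}

```text
t: 19.4
eef_pos: [495.3, 145.7, 95.9]
tcp_rot: [3.14, 0.002, -0.417]
ft_force: [-0.9, 0.2, -2.0]
opening: 0.27
grip_force: 30.0
```

>>> {"op": "jog_arm", "data": {
  "motion": [
    [[0,0,0],0],
    [[0,0,0],0]
  ]
}}

```text
t: 19.6
eef_pos: [496.3, 145.3, 97.8]
tcp_rot: [3.141, 0.0, -0.419]
ft_force: [0.4, 0.2, -1.3]
opening: 0.273
grip_force: 30.0
```

```bash
python3 g.py 496.1 147.2 91 -0.42
```

```text
t 19.6 pos [496.3 145.3  97.8] rot [ 3.141  0.    -0.419] j6 2.15 F [ 0.4  0.2 -1.3] op 0.273 gf 30.0
shift [-1.  -1.7  6.8] turn 0.001
```

>>> {"op": "jog_arm", "data": {
  "motion": [
    [[-1,-1.7,3],0],
    [[-1,-1.7,5],0],
    [[-1,-1.7,6],0],
    [[-1,-1.7,6],0]
  ]
}}

```text
t: 20.0
eef_pos: [496.0, 147.4, 91.6]
tcp_rot: [3.142, -0.0, -0.418]
ft_force: [0.1, 0.1, -0.8]
opening: 0.271
grip_force: 30.0
```

>>> {"op": "jog_arm", "data": {
  "motion": [
    [[0,0,1],0],
    [[0,0,1],0]
  ]
}}

```text
t: 20.2
eef_pos: [496.1, 147.5, 90.8]
tcp_rot: [-3.141, -0.001, -0.418]
ft_force: [0.9, -0.3, 0.8]
opening: 0.271
grip_force: 30.0
```

>>> {"op": "jog_arm", "data": {
  "motion": [
    [[0,0,0.5],0],
    [[0,0,0.5],0]
  ]
}}

```text
t: 20.4
eef_pos: [496.2, 147.5, 90.8]
tcp_rot: [-3.141, -0.001, -0.418]
ft_force: [-1.7, 0.1, 9.6]
opening: 0.27
grip_force: 30.0
```

>>> {"op": "jog_arm", "data": {
  "motion": [
    [[0,0,0],0],
    [[0,0,0],0],
    [[0,0,0],0],
    [[0,0,0],0],
    [[0,0,0],0]
  ],
  "grip": 0.4
}}

```text
t: 20.9
eef_pos: [495.9, 147.5, 90.0]
tcp_rot: [3.141, 0.0, -0.418]
ft_force: [0.7, -0.0, 0.6]
opening: 0.586
grip_force: 0.0
```

>>> {"op": "jog_arm", "data": {
  "motion": [
    [[0,0,-15],0],
    [[0,0,-40],0],
    [[0,0,-70],0],
    [[0,0,-80],0],
    [[0,0,-80],0]
  ]
}}

```text
t: 21.4
eef_pos: [496.4, 147.6, 171.1]
tcp_rot: [-3.14, -0.002, -0.418]
ft_force: [0.1, -0.4, -0.1]
opening: 0.601
grip_force: 0.0
```

```bash
python3 g.py 461.6 -222.5 171 -0.34
```

```text
t 21.4 pos [496.4 147.6 171.1] rot [-3.14e+00 -2.00e-03 -4.18e-01] j6 2.15 F [ 0.1 -0.4 -0.1] op 0.601 gf 0.0
shift [1.185e+02 3.523e+02 1.000e-01] turn -0.078
```

>>> {"op": "jog_arm", "data": {
  "motion": [
    [[14,40,0],-0.02],
    [[27,80,0],-0.04],
    [[40,120,0],-0.06],
    [[54,160,0],-0.08],
    [[67,200,0],-0.08]
  ]
}}

```text
t: 21.9
eef_pos: [475.2, -64.0, 168.7]
tcp_rot: [3.141, 0.002, -0.337]
ft_force: [0.2, 0.5, 0.1]
opening: 0.6
grip_force: 0.0
```

```bash
python3 g.py 461.6 -222.5 130 -0.34
```

```text
t 21.9 pos [475.2 -64.  168.7] rot [ 3.141e+00  2.000e-03 -3.370e-01] j6 1.64 F [0.2 0.5 0.1] op 0.6 gf 0.0
shift [ 39.7 154.1  38.7] turn 0.003
```

>>> {"op": "jog_arm", "data": {
  "motion": [
    [[10,39,0],0],
    [[20,78,10],0],
    [[30,117,20],0],
    [[38,146,30],0],
    [[40,154,38],0]
  ]
}}

```text
t: 22.4
eef_pos: [461.8, -223.3, 130.1]
tcp_rot: [-3.141, 0.002, -0.341]
ft_force: [0.0, 0.1, -0.5]
opening: 0.596
grip_force: 0.0
```

>>> {"op": "jog_arm", "data": {
  "motion": [
    [[0,0,0],0],
    [[0,0,0],0]
  ]
}}

```text
t: 22.6
eef_pos: [462.3, -220.0, 131.6]
tcp_rot: [-3.141, 0.002, -0.338]
ft_force: [0.2, -0.1, 1.1]
opening: 0.598
grip_force: 0.0
```

```bash
python3 g.py 461.6 -222.5 54 -0.34;python3 - <<'E'
from h import *
d=cam('scene')['img']
cv2.imwrite('pics/p6.png',np.hstack([cv2.resize(d[160:300,120:260],(400,400)),cv2.resize(d[100:230,230:360],(400,400))]))
E
```

```text
t 22.6 pos [ 462.3 -220.   131.6] rot [-3.141e+00  2.000e-03 -3.380e-01] j6 1.34 F [ 0.2 -0.1  1.1] op 0.598 gf 0.0
shift [ 0.1  2.6 77.6] turn 0.002
```

View pics/p6.png

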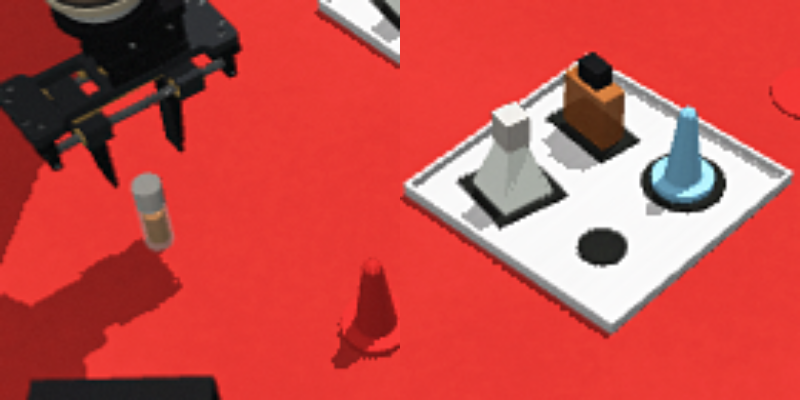

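Fingers straddle the vial (left panel, 150,215); the bottle, flask and cone stand well centred on their pads (right panel).

>>> {"op": "jog_arm", "data": {
  "motion": [
    [[0,2,18],0],
    [[0,2.3,40],0],
    [[0,2.3,62],0],
    [[0,2.3,77],0],
    [[0,2.3,77],0]
  ]
}}

```text
t: 23.15
eef_pos: [461.5, -221.7, 54.1]
tcp_rot: [-3.141, 0.002, -0.337]
ft_force: [0.5, -0.4, 0.2]
opening: 0.596
grip_force: 0.0
```

>>> {"op": "jog_arm", "data": {
  "motion": [
    [[0,0,0],0],
    [[0,0,0],0],
    [[0,0,0],0],
    [[0,0,0],0],
    [[0,0,0],0]
  ],
  "grip": 1
}}

```text
t: 23.65
eef_pos: [462.0, -223.3, 55.6]
tcp_rot: [3.141, -0.001, -0.338]
ft_force: [-0.5, 0.5, 4.3]
opening: 0.27
grip_force: 30.0
```

>>> {"op": "jog_arm", "data": {
  "motion": [
    [[0,0,0],0],
    [[0,0,0],0],
    [[0,0,0],0]
  ]
}}

```text
t: 23.95
eef_pos: [462.0, -223.4, 55.6]
tcp_rot: [3.141, -0.001, -0.338]
ft_force: [-1.2, 1.4, 6.8]
opening: 0.272
grip_force: 30.0
```

>>> {"op": "jog_arm", "data": {
  "motion": [
    [[0,0,-5],0],
    [[0,0,-20],0],
    [[0,0,-40],0],
    [[0,0,-60],0],
    [[0,0,-70],0]
  ]
}}

```text
t: 24.45
eef_pos: [462.1, -223.4, 126.7]
tcp_rot: [3.141, -0.002, -0.338]
ft_force: [0.0, -0.5, -1.1]
opening: 0.272
grip_force: 30.0
```

```bash
python3 g.py 607.5 126 125 -0.34
```

```text
t 24.45 pos [ 462.1 -223.4  126.7] rot [ 3.141e+00 -2.000e-03 -3.380e-01] j6 1.33 F [ 0.  -0.5 -1.1] op 0.272 gf 30.0
shift [  21.2 -377.9    1.7] turn 0.002
```

>>> {"op": "jog_arm", "data": {
  "motion": [
    [[1,-20,0],0],
    [[3,-58,0],0],
    [[5,-98,0],0],
    [[8,-138,0],0],
    [[10,-178,0],0]
  ]
}}

```text
t: 24.95
eef_pos: [530.7, -57.1, 124.9]
tcp_rot: [3.141, 0.0, -0.339]
ft_force: [0.5, -0.7, 0.3]
opening: 0.27
grip_force: 30.0
```

>>> {"op": "jog_arm", "data": {
  "motion": [
    [[2,-40,0],0],
    [[4,-80,0],0],
    [[7,-120,0],0],
    [[9,-160,0],0],
    [[11,-190,0],0]
  ]
}}

```text
t: 25.45
eef_pos: [604.1, 119.2, 124.7]
tcp_rot: [3.141, 0.0, -0.337]
ft_force: [-0.0, -1.1, 0.0]
opening: 0.27
grip_force: 30.0
```

>>> {"op": "jog_arm", "data": {
  "motion": [
    [[0,0,0],0],
    [[0,0,0],0]
  ]
}}

```text
t: 25.65
eef_pos: [603.3, 117.2, 124.5]
tcp_rot: [3.141, 0.001, -0.337]
ft_force: [-0.1, 0.2, -1.2]
opening: 0.27
grip_force: 30.0
```

```bash
python3 g.py 607.5 126 62.6 -0.34
```

```text
t 25.65 pos [603.3 117.2 124.5] rot [ 3.141e+00  1.000e-03 -3.370e-01] j6 1.99 F [-0.1  0.2 -1.2] op 0.27 gf 30.0
shift [ 1.1 -9.7 61.9] turn 0.003
```

>>> {"op": "jog_arm", "data": {
  "motion": [
    [[1,-9.5,8],0],
    [[1,-9.5,25],0],
    [[1,-9.5,42],0],
    [[1,-9.5,53],0],
    [[1,-9.5,57],0]
  ]
}}

```text
t: 26.15
eef_pos: [607.4, 125.0, 66.7]
tcp_rot: [3.141, 0.002, -0.339]
ft_force: [0.5, -0.5, -0.5]
opening: 0.269
grip_force: 30.0
```

>>> {"op": "jog_arm", "data": {
  "motion": [
    [[0,0,0],0],
    [[0,0,0],0]
  ]
}}

```text
t: 26.35
eef_pos: [608.1, 125.4, 68.6]
tcp_rot: [-3.141, -0.001, -0.339]
ft_force: [-0.5, -0.7, -0.2]
opening: 0.267
grip_force: 30.0
```

```bash
python3 g.py 607.5 126 62.6 -0.34
```

```text
t 26.35 pos [608.1 125.4  68.6] rot [-3.141e+00 -1.000e-03 -3.390e-01] j6 2.01 F [-0.5 -0.7 -0.2] op 0.267 gf 30.0
shift [-0.8 -0.3  6. ] turn 0.001
```

>>> {"op": "jog_arm", "data": {
  "motion": [
    [[-0.8,-0.3,2],0],
    [[-0.8,-0.3,4],0],
    [[-0.8,-0.3,5.5],0],
    [[-0.8,-0.3,5.5],0]
  ]
}}

```text
t: 26.75
eef_pos: [607.2, 126.2, 62.6]
tcp_rot: [3.142, -0.0, -0.338]
ft_force: [0.6, -0.6, -0.7]
opening: 0.263
grip_force: 30.0
```

>>> {"op": "jog_arm", "data": {
  "motion": [
    [[0,0,0.5],0],
    [[0,0,0.5],0]
  ]
}}

```text
t: 26.95
eef_pos: [607.3, 126.2, 62.6]
tcp_rot: [-3.142, -0.0, -0.338]
ft_force: [-1.7, 0.1, 4.0]
opening: 0.268
grip_force: 30.0
```

>>> {"op": "jog_arm", "data": {
  "motion": [
    [[0,0,0.5],0],
    [[0,0,0.5],0]
  ]
}}

```text
t: 27.15
eef_pos: [607.3, 126.2, 62.6]
tcp_rot: [-3.141, -0.001, -0.338]
ft_force: [-2.5, -1.8, 9.5]
opening: 0.27
grip_force: 30.0
```

>>> {"op": "jog_arm", "data": {
  "motion": [
    [[0,0,0],0],
    [[0,0,0],0],
    [[0,0,0],0],
    [[0,0,0],0],
    [[0,0,0],0]
  ],
  "grip": 0.4
}}

```text
t: 27.65
eef_pos: [607.2, 126.1, 61.5]
tcp_rot: [3.141, 0.0, -0.338]
ft_force: [0.5, -0.1, -0.2]
opening: 0.587
grip_force: 0.0
```

>>> {"op": "jog_arm", "data": {
  "motion": [
    [[0,0,-15],0],
    [[0,0,-40],0],
    [[0,0,-75],0],
    [[0,0,-110],0],
    [[0,0,-130],0]
  ]
}}

```text
t: 28.15
eef_pos: [607.7, 126.2, 195.6]
tcp_rot: [-3.14, -0.004, -0.338]
ft_force: [0.1, 1.1, 0.0]
opening: 0.602
grip_force: 0.0
```

>>> {"op": "jog_arm", "data": {
  "motion": [
    [[0,40,0],0],
    [[0,80,0],0],
    [[0,120,0],0],
    [[0,160,0],0],
    [[0,200,0],0]
  ]
}}

```text
t: 28.65
eef_pos: [540.1, -63.8, 192.8]
tcp_rot: [-3.142, -0.001, -0.338]
ft_force: [0.8, -0.4, -0.2]
opening: 0.599
grip_force: 0.0
```

>>> {"op": "jog_arm", "data": {
  "motion": [
    [[0,40,0],0],
    [[0,80,0],0],
    [[0,100,0],0],
    [[0,100,0],0],
    [[0,100,0],0]
  ]
}}

```text
t: 29.15
eef_pos: [507.7, -156.8, 192.4]
tcp_rot: [-3.142, -0.001, -0.339]
ft_force: [-0.3, 0.5, 0.4]
opening: 0.601
grip_force: 0.0
```

```bash
python3 - <<'E'
from fit import *
t,s=cam('top'),cam('scene')
cv2.imwrite('pics/end.png',np.hstack([cv2.resize(t['img'][190:300,140:280],(400,314)),cv2.resize(s['img'][110:210,230:360],(400,314))]))
print(state()['t'])
t0,s0=[pickle.load(open(n+'0.pkl','rb')) for n in('top','scene')]
for n in('winder','dish'):
    for a,b in((t0,t),(s0,s)):
        r=cut_out(n,b); print(n,[np.round(q['box']).tolist() for q in r[:1]])
E
```

```text
29.25
winder [[394.0, 174.0, 470.0, 244.0]]
winder [[121.0, 288.0, 207.0, 375.0]]
dish [[274.0, 165.0, 307.0, 192.0]]
dish [[286.0, 233.0, 321.0, 261.0]]
```

View pics/end.png

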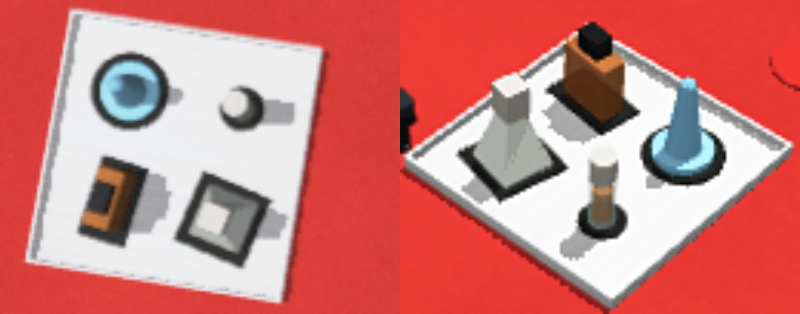

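All four stand upright and centred on their pads, with the bottle and flask lined up. The winder and dish have not moved.

```bash
python3 -c "
from cell import job_done; print(job_done())"
```

```text
the job is handed in; nothing more can be done
None
```

The job is handed in at about 29 s of the 99 s allowed: in the last pictures the bottle, flask, ring cone and vial each stood upright, released and centred on their own pads, and the winder and dish had not visibly moved; the hand-in gave no verdict.

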